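# Touch off an autosampler's three stations with the hand probe

### The arm

A 6-joint arm with a two-finger parallel gripper is mounted at the origin on the work surface. World frame = base frame: x ahead of the robot, y to its left, z up, the work surface at z = 0. Lengths are in m, angles in rad, forces in N, time in s.
With the tool pointing down it reaches from about 0.35 to 0.975 m from the base axis. Payload 4.9 kg.
Tool frame: the origin (TCP) lies on the centre line of the jaws, within the pads' length; the fingertips stand 19 mm ahead of it and the grasp point (between the pads) is the TCP; z points along the fingers, y is the line along which they close (so a half turn about z gives the same grasp; the last joint's range is limited). The gripper opens to 85 mm and grips with 20 to 120 N. Pads are 22 mm wide; open, the fingers measure 114 mm over their backs; the gripper's body (76 mm by 85 mm) begins 54 mm behind the grasp point. The pads swing forward as they close: fully open they stand 13 mm farther back than shut.
Start: joints at [-1.251, 0.053, 1.613, -0, 1.476, -0.119], TCP at [0.266, -0.566, 0.25] pointing down, gripper open.
Joint ranges: [-3.01, 3.01], [-1.01, 2.22], [0.06, 2.58], [-1.02, 4.17], [0.09, 2.62], [-3.14, 3.14]. Speed limits (rad/s): [2.57, 2.57, 3.14, 3.14, 3.14, 3.14].

### API

Orientations are given as a unit quaternion [w, x, y, z].
In Python, from plant import state, grab_frame, ticket, spotter gives the robot as it stands.
- The arm moves only by the tool apply_moves, never from a script. Its argument "series" is a list of rows, each an object of numbers: "jaw": the closure, from 0 (fully open) to 1 (shut); "dx", "dy", "dz": the shift along the tool's x, y, z in mm; "turn": the turn about the tool's z in rad. A call has 1 to 5 rows; each row is the pose to reach, as a shift and turn from the pose commanded when the call began, along the tool's axes at that moment; what a row does not reach only later rows make up. A row lasts 1/12 s, in which the tool goes at most 41.7 mm and 7.16 degrees, less where a joint would pass 70% of its speed; a pose out of reach is approached as far as the arm can. A call with a gripper value outside its range is refused whole. The fingers move at their own pace and stop on an object; the grip force is fixed at half the most. Time passes only in rows, so rows that repeat a pose let the fingers close. It gives the time, the measured TCP pose, the force, the opening and the grip force at its end, in the units of the state.
- state(): the state, without advancing time (a new reading comes with each control period).
- grab_frame(name): name is "scene" or "top" or "wrist"; returns a dict with "pixels" (400x640x3 uint8, red, green, blue), "mtx" (3x3 intrinsics, pixels), "camera_from_world" (4x4, takes a point from world to camera coordinates). Camera axes: x right, y down, z forward; pixel columns grow to the right and rows downward; lengths in m; the calibration is good to about 2 mm. The wrist camera is an equidistant fisheye: a pixel r from the principal point sees the ray r / f radians off the axis. A picture is of the moment at which its call begins. There is no depth.
- ticket.job_done(): hands the job in; it is judged then, once.
Trained networks look in a picture, given as the dict that the camera call returned (one of the last four; its "shot" number tells which), for a name from the list of things; names that differ only in an ending like _2 or _b are one class to them, and where a whole thing is asked for, a point or a joint stands for the part that bears it (a point fixed in the world has none). Each returns a list of dicts, best first, with "conf" (0 to 1); they miss things now and then, are a little off and sometimes report something else, mostly with a low value. They report only what shows in the picture. A call takes as long as a camera call.
- spotter.outline_of(picture, target): "region" (400x640 bool, what is visible of it) and "extent" ([left, top, right, bottom] in pixels, round what is visible of it).
The state is a dict: "time": time; "joint_pos": joint angles; "joint_vel": joint speeds; "joint_efforts": joint torques, N m; "tool_pos": TCP position; "tool_rot": TCP orientation; "contact_force": force on the tool from outside, world axes, zero at the start; "ft_torque": the same for the moment, N m; "gripper_width": opening from 0.0 (shut) to 1.0 (fully open); "grasp_force": force on a finger pad.
Only numpy, scipy, OpenCV 4.12 (cv2) and the standard library are available. Lean on these libraries where they do the work, as an engineer would, in place of code of your own. Each camera call takes 0.05 s, during which the arm holds its last target. There are 200 camera calls.

### The job

Touch off the autosampler: push its swing arm away from the carousel until it points at the steel park post, then take the probe from its stand and with its tip gently press the middle of the round pad, then the square pad, then the cross-shaped pad, each at least halfway down for a moment. Put the probe back upright in its stand, collar resting on top, and leave the arm parked and the sample pots and pump bottle where they stand.

Things in the scene. Friction and masses are not known exactly. Their poses are not given: they have to be found in the camera images.
- sampler: The cream autosampler, fixed to the bench: a black round carousel deck, 290 mm across, top 35 mm above the bench, six seats 105 mm from its centre, low steel hub 40 mm radius in the middle (10 mm high). Origin on the bench under the deck's centre, z up. A column (36 mm radius) stands at (+100, +270) mm of its frame.
- swing (a joint): The swing arm's angle in rad about the column's vertical axis. 0: the arm points along the sampler's own -x axis, straight at the park post. Positive: swung counterclockwise seen from above, over the deck. Range -0.35 to 1.3; stiff, stays where it is left (about 1 N at the nose).
- pivot (a point): Point on the swing arm's vertical turning axis, 165 mm above the bench (level with the top of the arm beam). The cream beam runs from this axis to the nose: 40 mm wide, from 130 to 165 mm above the bench; rounded nose centred 200 mm from the axis, radius 20 mm. A dome 36 mm in radius covers the column, up to 190 mm high.
- nose (a point): Top of the swing arm's rounded nose, 200 mm from the turning axis, 165 mm above the bench. A thin needle hangs under it.
- post_top (a point): Top centre of the park post, a steel upright 24 mm thick and 110 mm high, standing 250 mm from the turning axis, so just beyond the nose when the arm is parked.
- stand: White plastic probe stand, a block 64 x 64 x 80 mm high, fixed; a vertical hole 18 mm wide through its centre. Origin at the centre of its underside.
- probe: The hand probe, standing upright in the stand. Origin at its tip, z along it to the handle. Steel shaft 10 mm thick with a tapered tip, 70 mm long; then a grey collar 36 mm wide and 6 mm thick (70 to 76 mm from the tip) that rests on the stand's top; then a round black handle 20 mm thick, from 76 to 142 mm from the tip. In the stand the tip is 10 mm above the bench. About 70 g.
- pod_round: Touch-off station on a deck seat: black round base 58 mm across and 28 mm high, fixed, carrying a sprung steel pad that is a round disc, 34 mm across. Origin at the centre of the base's underside (35 mm above the bench).
- pad_round (a point): Top centre of the steel pad of that station (a round disc, 34 mm across), 79 mm above the bench when up. It moves down with the pad.
- key_round (a joint): How far this pad is pressed down, m: 0 up, 0.008 fully down. Springs back; about 1 N to start, 4 N fully down.
- pod_square: Touch-off station on a deck seat: black round base 58 mm across and 28 mm high, fixed, carrying a sprung steel pad that is a square plate, 32 mm wide. Origin at the centre of the base's underside (35 mm above the bench).
- pad_square (a point): Top centre of the steel pad of that station (a square plate, 32 mm wide), 79 mm above the bench when up. It moves down with the pad.
- key_square (a joint): How far this pad is pressed down, m: 0 up, 0.008 fully down. Springs back; about 1 N to start, 4 N fully down.
- pod_cross: Touch-off station on a deck seat: black round base 58 mm across and 28 mm high, fixed, carrying a sprung steel pad that is a plus-shaped cross, 42 mm over its arms, each arm 14 mm wide. Origin at the centre of the base's underside (35 mm above the bench).
- pad_cross (a point): Top centre of the steel pad of that station (a plus-shaped cross, 42 mm over its arms, each arm 14 mm wide), 79 mm above the bench when up. It moves down with the pad.
- key_cross (a joint): How far this pad is pressed down, m: 0 up, 0.008 fully down. Springs back; about 1 N to start, 4 N fully down.
- pot_a: Loose sample pot standing on a deck seat: white, 42 mm across, red cap 46 mm across, 54 mm tall. Origin at the centre of its underside. A bystander.
- pot_b: Loose sample pot standing on a deck seat: white, 42 mm across, red cap 46 mm across, 54 mm tall. Origin at the centre of its underside. A bystander.
- pot_c: Loose sample pot standing on a deck seat: white, 42 mm across, red cap 46 mm across, 54 mm tall. Origin at the centre of its underside. A bystander.
- bottle: Loose white pump bottle, 68 mm across, 196 mm tall. Origin at the centre of its underside. A bystander.

How it is judged:
On the way, in this order (a step that is already met when the one before it is completed fails the run):
1. the swing arm points at the park post (within 0.12 rad, 7 degrees) and is still (value of joint swing between -0.12 and 0.12 rad and velocity of joint swing between -0.05 and 0.05 rad/s), for 0.2 s.
2. then, with the arm parked, the probe's tip presses the round pad at its middle (within 9 mm) at least 3 mm down, for 0.15 s (value of joint swing between -0.12 and 0.12 rad and value of joint key_round above 0.003 m and contact force between probe and pod_round above 0.3 N and horizontal distance between probe and pad_round below 0.009 m), for 0.15 s.
3. then, with the arm parked, the probe's tip presses the square pad at its middle (within 9 mm) at least 3 mm down, for 0.15 s (value of joint swing between -0.12 and 0.12 rad and value of joint key_square above 0.003 m and contact force between probe and pod_square above 0.3 N and horizontal distance between probe and pad_square below 0.009 m), for 0.15 s.
4. then, with the arm parked, the probe's tip presses the cross pad at its middle (within 9 mm) at least 3 mm down, for 0.15 s (value of joint swing between -0.12 and 0.12 rad and value of joint key_cross above 0.003 m and contact force between probe and pod_cross above 0.3 N and horizontal distance between probe and pad_cross below 0.009 m), for 0.15 s.
At the end, for the whole second after the job is handed in: Swing arm points at the post within 0.12 rad; probe at rest in the stand, upright within 0.08 rad, within 8 mm of the hole centre, collar at most 4 mm above the stand; all pads up (less than 2 mm down); pots and bottle within 20 mm of their starts (value of joint swing between -0.12 and 0.12 rad and horizontal distance between probe and stand below 0.008 m and z of probe in the frame of stand below 0.014 m and angle between probe's own z axis and vertical below 0.08 rad and linear speed of probe below 0.02 m/s and value of joint each of key_round, key_square, key_cross below 0.002 m and distance of each of pot_a, pot_b, pot_c, bottle from where it was at the start of the episode below 0.02 m); the robot touches nothing.
It fails at once if a sample pot or the pump bottle is moved 20 mm or more, or tipped over 0.3 rad (17 degrees) (distance of any of pot_a, pot_b, pot_c, bottle from where it was at the start of the episode above 0.02 m or angle between any of pot_a, pot_b, pot_c, bottle's own z axis and vertical above 0.3 rad).
It fails at once if the probe presses a station with more than 22 N (contact force between probe and pod_round above 22 N or contact force between probe and pod_square above 22 N or contact force between probe and pod_cross above 22 N).
It also fails if it takes over 66 s, if anything falls off the work surface, if the arm or the gripper's body presses on something with over 40 N, if the wrist force passes 120 N, or if a joint passes its speed limit or range.

## Working session

There is one attempt and no reset: what is moved stays moved. The work goes in short steps, Python scripts to look and compute and a tool call to move; the robot and the scene stay as the last step left them, time stands still between calls to the robot, and variables do not carry over. Pictures are saved under pics/ and viewed, at most 14 in all, crops included, and the job is handed in when it is done.

Besides the shell and the picture viewer there is one more tool, called after ">>>" as name(argument=value, ...), one argument or row to a line, values as JSON. apply_moves: Moves the arm, as the interface text tells. Its arguments: {"type":"object","properties":{"series":{"type":"array","items":{"type":"object","properties":{"jaw":{"type":"number"},"dx":{"type":"number"},"dy":{"type":"number"},"dz":{"type":"number"},"turn":{"type":"number"}}}}},"required":["series"]}

```bash
mkdir -p pics
python3 - <<'E'
from plant import state, grab_frame, spotter
import cv2,numpy as np,pickle
s=state();print(s['time'],s['tool_pos'],s['tool_rot'])
T=["sampler","swing","stand","probe","pod_round","pod_square","pod_cross","pot_a","bottle","post_top","nose","pad_round","pad_square","pad_cross"]
D={}
for n in ["top","scene"]:
    f=grab_frame(n);cv2.imwrite(f'pics/{n}0.png',f['pixels'][...,::-1])
    print(n,f['mtx'].round(1).tolist(),f['camera_from_world'].round(3).tolist())
    D[n]=dict(f=f,d={})
    for t in T:
        try:r=spotter.outline_of(f,t)
        except Exception as e: print(t,e);continue
        D[n]['d'][t]=r
        for q in r:
            if q['conf']>.2:
                ys,xs=np.nonzero(q['region']);print(t,round(q['conf'],2),q['extent'],xs.mean().round(1),ys.mean().round(1))
pickle.dump(D,open('d0.pkl','wb'))
print(state()['time'])
E
```

```text
0.0 [ 0.26535044 -0.56521739  0.24902757] [-1.05315522e-03  9.76022847e-01  2.17665521e-01 -1.16891920e-04]
top [[457.6, 0.0, 317.8], [0.0, 457.6, 210.0], [0.0, 0.0, 1.0]] [[-0.022, -1.0, -0.004, -0.014], [-0.983, 0.023, -0.184, 0.577], [0.184, 0.0, -0.983, 1.066], [0.0, 0.0, 0.0, 1.0]]
sampler 0.56 [184.6, 146.1, 387.0, 294.2] 281.7 214.7
swing 0.69 [186.7, 149.3, 290.6, 212.1] 234.9 179.6
stand 0.89 [449.6, 223.4, 488.1, 257.0] 466.6 240.6
probe 0.68 [274.2, 174.0, 298.1, 195.7] 286.9 186.3
probe 0.51 [467.8, 229.1, 488.6, 247.4] 476.6 237.3
pod_round 0.82 [312.6, 153.7, 334.5, 181.8] 321.2 168.6
pod_round 0.73 [312.0, 158.8, 329.9, 168.9] 321.1 165.2
pod_square 0.8 [349.0, 217.1, 374.9, 242.1] 362.7 228.4
pod_cross 0.74 [275.3, 220.3, 301.7, 245.2] 288.1 233.0
pot_a 0.82 [351.7, 173.9, 372.8, 197.9] 360.1 185.3
pot_a 0.78 [274.1, 175.3, 296.9, 196.2] 286.8 186.2
pot_a 0.56 [316.0, 243.9, 338.7, 264.5] 327.1 251.5
bottle 0.71 [394.9, 131.0, 439.4, 173.9] 415.7 151.9
post_top 0.94 [187.8, 151.4, 385.9, 295.4] 281.9 214.5
post_top 0.28 [356.0, 219.3, 372.8, 234.1] 363.9 226.8
nose 0.
[... 1121 characters left out ...]
8.1, 137.4, 484.4, 301.6] 370.8 229.2
pot_a 0.6 [294.4, 178.4, 312.9, 206.7] 304.0 190.8
bottle 0.92 [182.8, 229.8, 236.6, 329.5] 213.2 285.3
post_top 0.86 [247.8, 139.5, 481.5, 300.8] 371.2 229.3
post_top 0.38 [323.6, 244.4, 344.4, 260.9] 333.4 250.8
nose 0.29 [318.4, 242.4, 348.6, 279.1] 333.7 260.3
pad_round 0.61 [184.8, 228.0, 240.4, 328.9] 213.5 285.4
pad_round 0.48 [324.3, 246.3, 342.4, 256.9] 333.4 250.8
pad_square 0.67 [256.7, 202.7, 276.6, 216.0] 269.4 209.8
pad_square 0.58 [325.4, 246.5, 345.4, 257.7] 333.5 251.2
pad_cross 0.66 [338.4, 185.1, 354.8, 197.6] 347.8 192.2
pad_cross 0.47 [324.2, 244.4, 342.2, 258.7] 333.4 250.6
pad_cross 0.32 [129.0, 191.5, 151.4, 226.9] 139.9 211.6
1.5
```

View pics/top0.png

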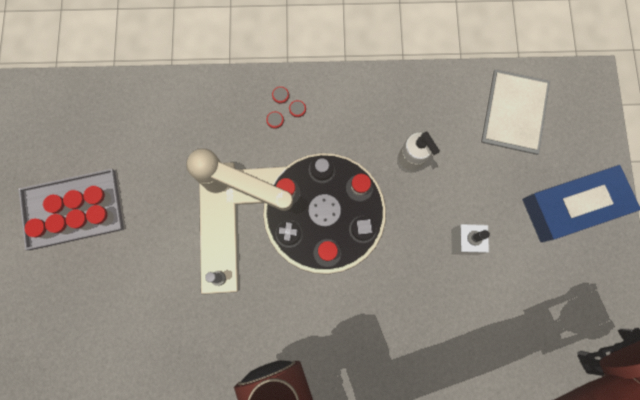

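View pics/scene0.png

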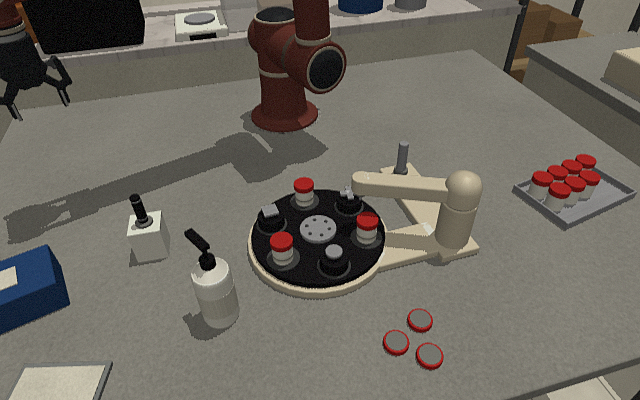

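The top view shows the dome at (203,164), nose (287,199), post (213,277), deck centre (324,211), round pad (321,165), square pad (364,227), cross pad (287,231) and the stand with the probe at (475,238). The scene view agrees, with the arm between a pot and the cross pad. Next I'll triangulate these points and fit the sampler.

```bash
cat > h.py <<'E'
import numpy as np, cv2
def ray(f,uv):
    K=f['mtx'];T=f['camera_from_world'];R=T[:3,:3]
    return -R.T@T[:3,3], R.T@np.linalg.inv(K)@np.r_[uv,1.]
def onz(f,uv,z):
    c,d=ray(f,uv);return c+d*(z-c[2])/d[2]
def proj(f,p):
    q=f['camera_from_world'][:3]@np.r_[p,1];q=f['mtx']@q;return q[:2]/q[2]
E
python3 - <<'E'
import pickle;from h import *;from scipy.optimize import least_squares
D=pickle.load(open('d0.pkl','rb'));t=D['top']['f'];s=D['scene']['f']
P=dict(round=((321.3,165.5),(333.4,250.8),.079),square=((364.2,227.0),(269.4,209.8),.079),cross=((287.2,231.4),(347.8,192.2),.079),
 post=((212.5,277.5),(403,144.5),.110),dome=((203,163),(463.5,182),.175),nose=((286,200),(361,181),.165),deck=((324.5,211),(318,229),.045))
W={}
for k,(a,b,z) in P.items():
    W[k]=(onz(t,a,z)+onz(s,b,z))/2;print(k,onz(t,a,z).round(4),onz(s,b,z)[:2].round(4))
# sampler fit
c=np.array
def res(x):
    R=c([[np.cos(x[2]),-np.sin(x[2])],[np.sin(x[2]),np.cos(x[2])]]);o=x[:2]
    r=[]
    r+=list(o+R@c([.1,.27])-W['dome'][:2])+list(o+R@c([-.15,.27])-W['post'][:2])+list(o-W['deck'][:2])
    for k in('round','square','cross'):
        d=R.T@(W[k][:2]-o);r.append(np.hypot(*d)-.105)
    return c(r)
r=least_squares(res,[.5,0,0]);print(r.x.round(4),(r.fun*1e3).round(1))
R=c([[np.cos(r.x[2]),-np.sin(r.x[2])],[np.sin(r.x[2]),np.cos(r.x[2])]])
for k in('round','square','cross'):
    d=R.T@(W[k][:2]-r.x[:2]);print(k,np.degrees(np.arctan2(d[1],d[0])).round(1),np.hypot(*d).round(4))
piv=r.x[:2]+R@c([.1,.27]);print('piv',piv,'post',r.x[:2]+R@c([-.15,.27]))
d=R.T@(W['nose'][:2]-piv);print('swing',np.arctan2(-d[1],-d[0]),np.hypot(*d))
# stand: base extents; handle top
for n,f in(('top',t),('scene',s)):
    q=D[n]['d']['stand'][0];ys,xs=np.nonzero(q['region'])
    def mod(xy,yaw):
        import math
        pts=[];cs,sn=math.cos(yaw),math.sin(yaw)
        for z in(0,.08):
            for a,b in((1,1),(1,-1),(-1,1),(-1,-1)):
                pts.append(proj(f,[xy[0]+.032*(a*cs-b*sn),xy[1]+.032*(a*sn+b*cs),z]))
        return c(pts)
    def rs(x):
        p=mod(x,x[2]);return c([p[:,0].min(),p[:,1].min(),p[:,0].max(),p[:,1].max()])-q['extent']
    x0=np.r_[onz(f,(xs.mean(),ys.mean()),.05)[:2],0.1];rr=least_squares(rs,x0,diff_step=1e-3);print('stand',n,rr.x,rr.fun)
print('handle top',onz(t,(484.5,236),.152),onz(s,(135.5,199),.152))
E
```

```text
round [ 0.6813 -0.0381  0.079 ] [ 0.6836 -0.0415]
square [ 0.5278 -0.1362  0.079 ] [ 0.5304 -0.1384]
cross [0.5215 0.0465 0.079 ] [0.5229 0.0406]
post [0.4159 0.2142 0.11  ] [0.4241 0.2138]
dome [0.6655 0.2253 0.175 ] [0.6686 0.2255]
nose [0.5794 0.0425 0.165 ] [0.596  0.0423]
deck [ 0.5748 -0.0436  0.045 ] [ 0.5833 -0.0458]
[ 0.5789 -0.0467  0.0409] [ 0.8  1.7 -2.   2.9 -0.1 -2.  -1.3 -1.6  1.6]
round 1.5 0.1037
square -121.1 0.1034
cross 119.8 0.1066
piv [0.66781104 0.22717404] post [0.41802008 0.21695267]
swing 1.12066577379008 0.2014008284916737
stand top [ 0.49406253 -0.39204294  0.0578345 ] [-0.8899867   0.77487067  0.8212024  -0.82585375]
stand scene [ 0.49215029 -0.40126793  0.10034935] [-0.27621722  0.73565844  0.28464086 -0.66429984]
handle top [ 0.49106394 -0.39242726  0.152     ] [ 0.50555821 -0.3928125   0.152     ]
```

Run:
```python
import cv2,numpy as np
a=cv2.imread('pics/top0.png')[215:265,440:500];b=cv2.imread('pics/scene0.png')[185:265,115:175]
cv2.imwrite('pics/st.png',np.hstack([cv2.resize(a,(480,400),interpolation=2),cv2.resize(b,(300,400),interpolation=2)]))
```

```text
(no output)
```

View pics/st.png

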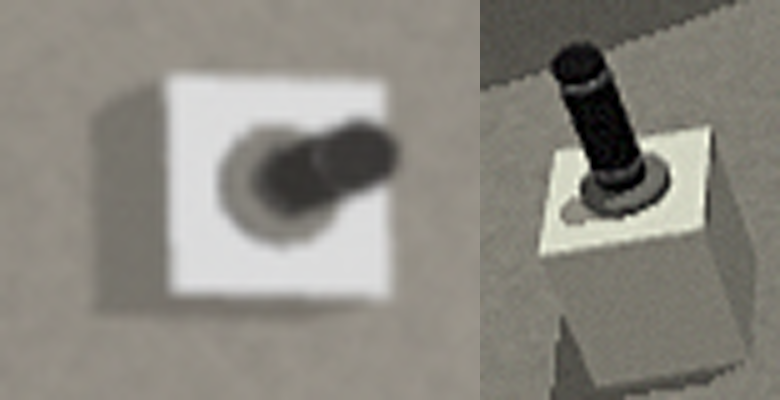

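>>> apply_moves(
  series=[
    {"jaw":1,"dx":32,"dy":-23,"turn":0.1},
    {"jaw":1,"dx":64,"dy":-46,"turn":0.2},
    {"jaw":1,"dx":96,"dy":-69,"turn":0.3},
    {"jaw":1,"dx":128,"dy":-92,"turn":0.4},
    {"jaw":1,"dx":160,"dy":-115,"turn":0.439},
  ],
)

```text
invalid input at $.series[0]: expected keys jaw, dx, dy, dz, turn
```

>>> apply_moves(
  series=[
    {"jaw":1,"dx":32,"dy":-23,"dz":0,"turn":0.1},
    {"jaw":1,"dx":64,"dy":-46,"dz":0,"turn":0.2},
    {"jaw":1,"dx":96,"dy":-69,"dz":0,"turn":0.3},
    {"jaw":1,"dx":128,"dy":-92,"dz":0,"turn":0.4},
    {"jaw":1,"dx":160,"dy":-115,"dz":0,"turn":0.439},
  ],
)

```text
time: 1.92
tool_pos: [0.362, -0.3921, 0.2504]
tool_rot: [0.0, 1.0, -0.002, 0.0]
contact_force: [1.1, -0.0, 0.4]
gripper_width: 0.296
grasp_force: 0.0
```

>>> apply_moves(
  series=[
    {"jaw":1,"dx":21,"dy":-31,"dz":0,"turn":0},
    {"jaw":1,"dx":42,"dy":-62,"dz":0,"turn":0},
    {"jaw":1,"dx":63,"dy":-93,"dz":0,"turn":0},
    {"jaw":1,"dx":84,"dy":-124,"dz":0,"turn":0},
    {"jaw":1,"dx":105,"dy":-155,"dz":0,"turn":0},
  ],
)

```text
time: 2.33
tool_pos: [0.4673, -0.237, 0.2506]
tool_rot: [0.0, 1.0, -0.0, 0.0]
contact_force: [1.5, -0.1, 0.7]
gripper_width: 0.006
grasp_force: 0.0
```

>>> apply_moves(
  series=[
    {"jaw":1,"dx":21,"dy":-31,"dz":0,"turn":0},
    {"jaw":1,"dx":42,"dy":-62,"dz":0,"turn":0},
    {"jaw":1,"dx":63,"dy":-93,"dz":0,"turn":0},
    {"jaw":1,"dx":84,"dy":-124,"dz":0,"turn":0},
    {"jaw":1,"dx":105,"dy":-155,"dz":0,"turn":0},
  ],
)

```text
time: 2.75
tool_pos: [0.5724, -0.0819, 0.2505]
tool_rot: [0.0, 1.0, 0.0, 0.0]
contact_force: [0.7, -0.0, -0.3]
gripper_width: 0.001
grasp_force: 0.0
```

>>> apply_moves(
  series=[
    {"jaw":1,"dx":25,"dy":-32,"dz":0,"turn":0},
    {"jaw":1,"dx":50,"dy":-65,"dz":0,"turn":0},
    {"jaw":1,"dx":75,"dy":-98,"dz":0,"turn":0},
    {"jaw":1,"dx":79,"dy":-112,"dz":30,"turn":0},
    {"jaw":1,"dx":79,"dy":-112,"dz":60,"turn":0},
  ],
)

```text
time: 3.17
tool_pos: [0.6536, 0.0318, 0.1926]
tool_rot: [-0.0, 1.0, 0.002, 0.003]
contact_force: [0.2, -0.5, -0.7]
gripper_width: 0.003
grasp_force: 0.0
```

Run:
```python
from plant import *
import cv2
s=state();print(s['time'],s['tool_pos'],s['contact_force'])
f=grab_frame('top');cv2.imwrite('pics/top1.png',cv2.resize(f['pixels'][100:300,160:420,::-1],None,fx=2.5,fy=2.5))
```

```text
3.1667 [0.65363787 0.03180296 0.19257799] [ 0.1811331  -0.46647756 -0.69519573]
```

View pics/top1.png

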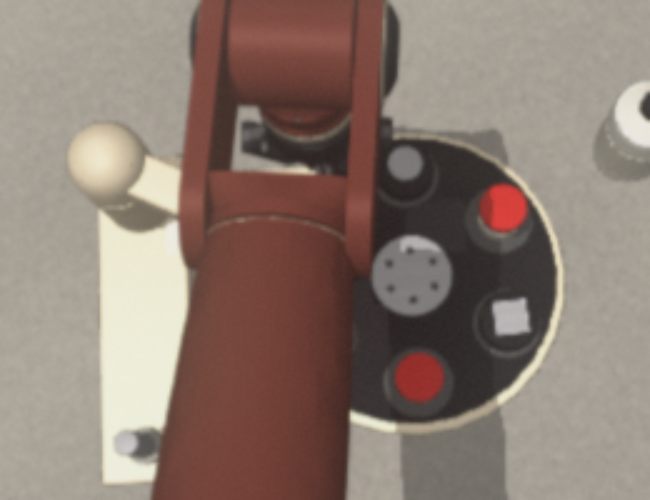

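>>> apply_moves(
  series=[
    {"jaw":1,"dx":0,"dy":0,"dz":24,"turn":0},
    {"jaw":1,"dx":0,"dy":0,"dz":47,"turn":0},
    {"jaw":1,"dx":-23,"dy":-24,"dz":47,"turn":0},
    {"jaw":1,"dx":-44,"dy":-31,"dz":47,"turn":0},
    {"jaw":1,"dx":-66,"dy":-39,"dz":47,"turn":0},
  ],
)

```text
time: 3.63
tool_pos: [0.584, 0.0672, 0.143]
tool_rot: [0.0, 1.0, -0.0, -0.0]
contact_force: [1.4, 0.4, -0.0]
gripper_width: 0.003
grasp_force: 0.7
```

>>> apply_moves(
  series=[
    {"jaw":1,"dx":-18,"dy":-12,"dz":0,"turn":0},
    {"jaw":1,"dx":-35,"dy":-25,"dz":0,"turn":0},
    {"jaw":1,"dx":-50,"dy":-41,"dz":0,"turn":0},
    {"jaw":1,"dx":-64,"dy":-57,"dz":0,"turn":0},
    {"jaw":1,"dx":-73,"dy":-73,"dz":0,"turn":0},
  ],
)

```text
time: 4.05
tool_pos: [0.5113, 0.1404, 0.1447]
tool_rot: [0.0, 1.0, -0.001, 0.001]
contact_force: [2.1, -0.9, 1.8]
gripper_width: 0.001
grasp_force: 0.8
```

>>> apply_moves(
  series=[
    {"jaw":1,"dx":-7,"dy":-15,"dz":0,"turn":0},
    {"jaw":1,"dx":-12,"dy":-28,"dz":0,"turn":0},
    {"jaw":1,"dx":-15,"dy":-36,"dz":0,"turn":0},
    {"jaw":1,"dx":-15,"dy":-36,"dz":0,"turn":0},
  ],
)

```text
time: 4.38
tool_pos: [0.4965, 0.1771, 0.1442]
tool_rot: [-0.0, 1.0, 0.001, 0.0]
contact_force: [0.5, -0.4, 0.4]
gripper_width: 0.001
grasp_force: 0.1
```

Run:
```python
from plant import *
import cv2
s=state();print(s['time'],s['tool_pos'],s['contact_force'])
f=grab_frame('scene');cv2.imwrite('pics/sc1.png',cv2.resize(f['pixels'][100:320,230:500,::-1],None,fx=2.5,fy=2.5))
```

```text
4.3833 [0.49650374 0.17713891 0.14420713] [ 0.47840197 -0.43702864  0.42022174]
```

View pics/sc1.png

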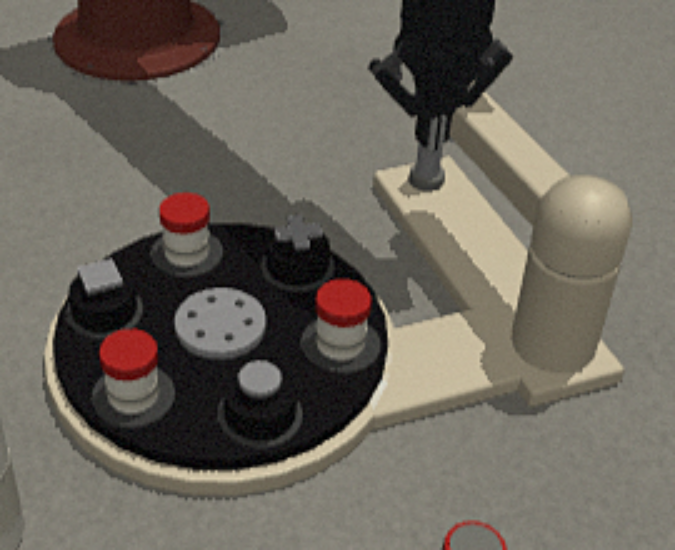

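>>> apply_moves(
  series=[
    {"jaw":1,"dx":0,"dy":30,"dz":0,"turn":0},
    {"jaw":1,"dx":0,"dy":60,"dz":-30,"turn":0},
    {"jaw":0.5,"dx":0,"dy":90,"dz":-60,"turn":0},
    {"jaw":0,"dx":0,"dy":120,"dz":-90,"turn":0},
    {"jaw":0,"dx":0,"dy":155,"dz":-110,"turn":0},
  ],
)

```text
time: 4.85
tool_pos: [0.4968, 0.0203, 0.2556]
tool_rot: [0.0, 1.0, 0.0, 0.001]
contact_force: [1.2, -0.2, -0.4]
gripper_width: 0.417
grasp_force: 0.0
```

>>> apply_moves(
  series=[
    {"jaw":0,"dx":0,"dy":40,"dz":0,"turn":0},
    {"jaw":0,"dx":0,"dy":80,"dz":0,"turn":0},
    {"jaw":0,"dx":0,"dy":120,"dz":0,"turn":0},
    {"jaw":0,"dx":0,"dy":160,"dz":0,"turn":0},
    {"jaw":0,"dx":0,"dy":200,"dz":0,"turn":0},
  ],
)

```text
time: 5.27
tool_pos: [0.4956, -0.1809, 0.2528]
tool_rot: [0.0, 1.0, -0.001, -0.0]
contact_force: [1.9, -0.0, -0.0]
gripper_width: 1.0
grasp_force: 0.0
```

Run:
```python
from plant import *
from h import *
import cv2
s=state();print(s['time'],s['tool_pos'])
f=grab_frame('top');g=grab_frame('scene')
cv2.imwrite('pics/p2.png',np.hstack([cv2.resize(f['pixels'][130:310,170:310,::-1],None,fx=3,fy=3),cv2.resize(g['pixels'][120:300,360:490,::-1],None,fx=3,fy=3)]))
for n,f in(('t',f),('s',g)):
  for x in spotter.outline_of(f,'swing')[:1]:
    c=cv2.minAreaRect(np.argwhere(x['region'])[:,::-1].astype(np.float32));print(n,x['conf'],x['extent'],c)
# offsets: predicted nose pixel for several swing angles
  for q in(-.1,0,.1,.2): print(n,q,proj(f,[.668-.2*np.cos(q+.041),.227-.2*np.sin(q+.041),.165]).round(1))
```

```text
5.2667 [ 0.49561688 -0.18085582  0.25284693]
t 0.94 [187.1, 149.0, 222.1, 263.9] ((203.0, 205.5), (111.0, 34.0), 90.0)
t -0.1 [195.8 252.3]
t 0 [205.  252.2]
t 0.1 [214.2 251.1]
t 0.2 [223.3 249.2]
s 0.81 [405.0, 129.5, 483.1, 213.2] ((438.3800354003906, 171.66000366210938), (101.0, 40.600006103515625), 36.869895935058594)
s -0.1 [423.4 132.7]
s 0 [415.3 134. ]
s 0.1 [407.6 135.8]
s 0.2 [400.3 138.1]
```

View pics/p2.png

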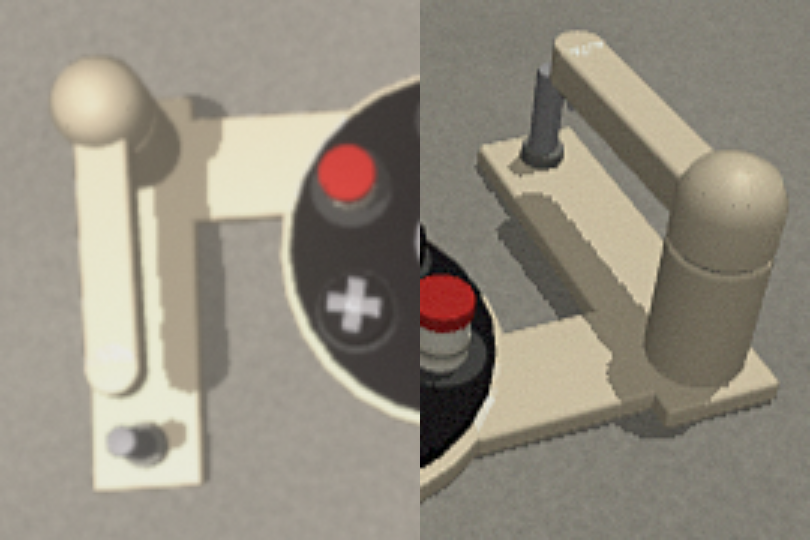

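The arm is parked at about 0 to 0.03 rad: the nose is at (208,250) in the top view and (415,135) in the scene view, in line with the post. Next is the probe.

>>> apply_moves(
  series=[
    {"jaw":0,"dx":0,"dy":40,"dz":0,"turn":0},
    {"jaw":0,"dx":0,"dy":80,"dz":0,"turn":0},
    {"jaw":0,"dx":0,"dy":120,"dz":0,"turn":0},
    {"jaw":0,"dx":0,"dy":160,"dz":0,"turn":0},
    {"jaw":0,"dx":0,"dy":200,"dz":0,"turn":0},
  ],
)

```text
time: 5.88
tool_pos: [0.4967, -0.3783, 0.2528]
tool_rot: [-0.0, 1.0, 0.001, -0.0]
contact_force: [1.4, 0.2, -0.0]
gripper_width: 1.002
grasp_force: 0.0
```

>>> apply_moves(
  series=[
    {"jaw":0,"dx":0,"dy":14,"dz":0,"turn":0},
    {"jaw":0,"dx":0,"dy":14,"dz":0,"turn":0},
  ],
)

```text
time: 6.05
tool_pos: [0.4963, -0.3937, 0.2523]
tool_rot: [-0.0, 1.0, -0.001, -0.0]
contact_force: [0.0, 0.8, -0.2]
gripper_width: 0.999
grasp_force: 0.0
```

Run:
```python
from plant import *
from h import *
import pickle
s=state();print(s['time'],s['tool_pos'],s['tool_rot'])
D=pickle.load(open('d0.pkl','rb'))
t=D['top']['f'];g=D['scene']['f']
print('collar',onz(t,(475.25,238),.086),onz(g,(144,221.6),.086))
print('htop',onz(t,(485,234.4),.152),onz(g,(134.4,197.4),.152))
w=grab_frame('wrist');pickle.dump(w,open('w.pkl','wb'))
print(w['mtx'],w['camera_from_world'].round(3))
cv2.imwrite('pics/w.png',w['pixels'][...,::-1])
for n in('probe','stand'):
  for r in spotter.outline_of(w,n)[:1]:
    ys,xs=np.nonzero(r['region']);print(n,r['conf'],r['extent'],xs.mean(),ys.mean())
```

```text
6.05 [ 0.49627342 -0.39369467  0.25225969] [-2.44259742e-04  9.99999217e-01 -1.14608032e-03 -4.38691547e-04]
collar [ 0.494796   -0.39443096  0.086     ] [ 0.4992182  -0.39492469  0.086     ]
htop [ 0.49457745 -0.39384158  0.152     ] [ 0.49977421 -0.39512467  0.152     ]
[[309.70691629   0.         319.76407649]
 [  0.         309.70691629 200.19409712]
 [  0.           0.           1.        ]] [[-0.002 -1.    -0.001 -0.392]
 [-0.946  0.001  0.323  0.429]
 [-0.323  0.002 -0.946  0.545]
 [ 0.     0.     0.     1.   ]]
probe 0.61 [307.8, 166.0, 342.4, 218.5] 323.76096181046677 191.68458274398867
stand 0.97 [290.6, 139.3, 359.3, 212.8] 322.8995391705069 172.18617511520736
```

View pics/w.png

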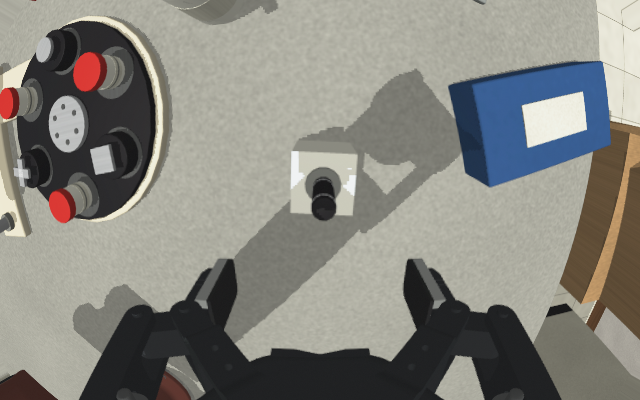

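The wrist view puts the handle top at (323,208) and the collar at (323,182), so the probe stands at about (0.497, -0.395), almost under the tool. I'll descend and grip.

>>> apply_moves(
  series=[
    {"jaw":0,"dx":1,"dy":1,"dz":35,"turn":0},
    {"jaw":0,"dx":1,"dy":1,"dz":70,"turn":0},
    {"jaw":0,"dx":1,"dy":1,"dz":100,"turn":0},
    {"jaw":0,"dx":1,"dy":1,"dz":122,"turn":0},
    {"jaw":0,"dx":1,"dy":1,"dz":129,"turn":0},
  ],
)

```text
time: 6.62
tool_pos: [0.496, -0.3887, 0.119]
tool_rot: [-0.003, 1.0, 0.001, -0.003]
contact_force: [-0.1, 0.6, -0.5]
gripper_width: 0.999
grasp_force: 0.0
```

>>> apply_moves(
  series=[
    {"jaw":0.4,"dx":0,"dy":0,"dz":0,"turn":0},
    {"jaw":0.6,"dx":0,"dy":0,"dz":0,"turn":0},
    {"jaw":0.7,"dx":0,"dy":0,"dz":0,"turn":0},
    {"jaw":0.8,"dx":0,"dy":0,"dz":0,"turn":0},
    {"jaw":0.85,"dx":0,"dy":0,"dz":0,"turn":0},
  ],
)

```text
time: 7.03
tool_pos: [0.4984, -0.3937, 0.1261]
tool_rot: [0.001, 1.0, -0.0, 0.001]
contact_force: [0.4, -0.3, 0.3]
gripper_width: 0.302
grasp_force: 0.7
```

>>> apply_moves(
  series=[
    {"jaw":0.9,"dx":0,"dy":0,"dz":0,"turn":0},
    {"jaw":1,"dx":0,"dy":0,"dz":0,"turn":0},
    {"jaw":1,"dx":0,"dy":0,"dz":0,"turn":0},
    {"jaw":1,"dx":0,"dy":0,"dz":0,"turn":0},
  ],
)

```text
time: 7.37
tool_pos: [0.4982, -0.3937, 0.1255]
tool_rot: [0.001, 1.0, -0.0, 0.001]
contact_force: [0.4, 0.3, 5.1]
gripper_width: 0.216
grasp_force: 59.0
```

>>> apply_moves(
  series=[
    {"jaw":1,"dx":0,"dy":0,"dz":-15,"turn":0},
    {"jaw":1,"dx":0,"dy":0,"dz":-40,"turn":0},
    {"jaw":1,"dx":0,"dy":0,"dz":-75,"turn":0},
    {"jaw":1,"dx":0,"dy":0,"dz":-110,"turn":0},
    {"jaw":1,"dx":0,"dy":-25,"dz":-120,"turn":0},
  ],
)

```text
time: 7.78
tool_pos: [0.4987, -0.3721, 0.2514]
tool_rot: [0.004, 1.0, -0.002, 0.003]
contact_force: [1.3, 0.2, 0.9]
gripper_width: 0.219
grasp_force: 59.4
```

>>> apply_moves(
  series=[
    {"jaw":1,"dx":8,"dy":-35,"dz":0,"turn":0},
    {"jaw":1,"dx":16,"dy":-70,"dz":0,"turn":0},
    {"jaw":1,"dx":24,"dy":-105,"dz":0,"turn":0},
    {"jaw":1,"dx":32,"dy":-140,"dz":0,"turn":0},
    {"jaw":1,"dx":45,"dy":-175,"dz":0,"turn":0},
  ],
)

```text
time: 8.2
tool_pos: [0.5418, -0.1913, 0.2442]
tool_rot: [-0.0, 1.0, -0.001, -0.0]
contact_force: [-0.1, -0.4, -0.2]
gripper_width: 0.219
grasp_force: 59.4
```

>>> apply_moves(
  series=[
    {"jaw":1,"dx":26,"dy":-30,"dz":0,"turn":0},
    {"jaw":1,"dx":53,"dy":-60,"dz":0,"turn":0},
    {"jaw":1,"dx":80,"dy":-90,"dz":0,"turn":0},
    {"jaw":1,"dx":107,"dy":-120,"dz":0,"turn":0},
    {"jaw":1,"dx":130,"dy":-145,"dz":0,"turn":0},
  ],
)

```text
time: 8.62
tool_pos: [0.6734, -0.0455, 0.2441]
tool_rot: [-0.0, 1.0, 0.0, -0.0]
contact_force: [-0.3, -1.3, 0.7]
gripper_width: 0.214
grasp_force: 59.4
```

>>> apply_moves(
  series=[
    {"jaw":1,"dx":9,"dy":-9,"dz":5,"turn":0},
    {"jaw":1,"dx":9,"dy":-9,"dz":20,"turn":0},
    {"jaw":1,"dx":9,"dy":-9,"dz":20,"turn":0},
  ],
)

```text
time: 8.87
tool_pos: [0.6796, -0.0388, 0.2196]
tool_rot: [-0.0, 1.0, 0.0, -0.003]
contact_force: [-0.7, -0.1, -1.3]
gripper_width: 0.221
grasp_force: 59.4
```

Run:
```python
from plant import *
from h import *
import pickle
s=state();print(s['time'],s['tool_pos'],s['tool_rot'],s['gripper_width'])
g=grab_frame('scene');w=grab_frame('wrist')
p=s['tool_pos'].copy();p[2]-=.1155;print('exp tip',proj(g,p),'pad',proj(g,[.6828,-.0401,.079]))
for n in('probe','pod_round'):
  for r in spotter.outline_of(g,n)[:1]: print(n,r['conf'],r['extent'])
cv2.imwrite('pics/g3.png',np.hstack([cv2.resize(g['pixels'][180:300,285:385,::-1],(400,480)),cv2.resize(w['pixels'][120:280,250:390,::-1],(400,457))[:480] if 0 else cv2.resize(w['pixels'][120:280,250:383,::-1],(400,480))]))
```

```text
8.8667 [ 0.67960842 -0.03880228  0.21957724] [-2.21937797e-04  9.99993859e-01  2.76280059e-04 -3.48646537e-03] 0.22119704756143957
exp tip [334.14460267 239.96330172] pad [333.98257356 250.34743778]
probe 0.63 [323.6, 176.7, 342.2, 234.8]
pod_round 0.81 [316.5, 242.2, 349.0, 277.2]
```

View pics/g3.png

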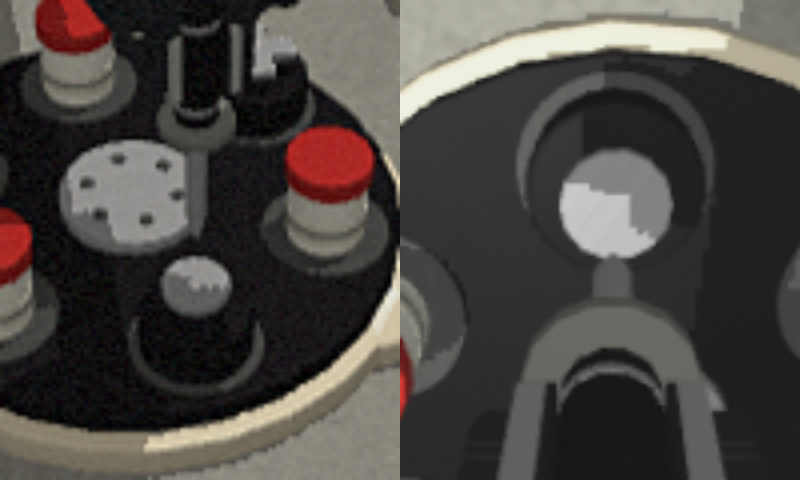

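>>> apply_moves(
  series=[
    {"jaw":1,"dx":2,"dy":1,"dz":10,"turn":0},
    {"jaw":1,"dx":2,"dy":1,"dz":20,"turn":0},
    {"jaw":1,"dx":2,"dy":1,"dz":26,"turn":0},
    {"jaw":1,"dx":2,"dy":1,"dz":29,"turn":0},
    {"jaw":1,"dx":2,"dy":1,"dz":30,"turn":0},
  ],
)

```text
time: 9.48
tool_pos: [0.6829, -0.0403, 0.1926]
tool_rot: [0.0, 1.0, -0.0, -0.001]
contact_force: [-0.4, 0.5, 0.5]
gripper_width: 0.215
grasp_force: 59.4
```

>>> apply_moves(
  series=[
    {"jaw":1,"dx":0,"dy":0,"dz":0,"turn":0},
    {"jaw":1,"dx":0,"dy":0,"dz":0,"turn":0},
  ],
)

```text
time: 9.65
tool_pos: [0.6837, -0.04, 0.1942]
tool_rot: [-0.0, 1.0, -0.0, 0.0]
contact_force: [-0.2, -0.0, 0.2]
gripper_width: 0.218
grasp_force: 59.4
```

>>> apply_moves(
  series=[
    {"jaw":1,"dx":0,"dy":0,"dz":2,"turn":0},
    {"jaw":1,"dx":0,"dy":0,"dz":4,"turn":0},
    {"jaw":1,"dx":0,"dy":0,"dz":5,"turn":0},
    {"jaw":1,"dx":0,"dy":0,"dz":5,"turn":0},
    {"jaw":1,"dx":0,"dy":0,"dz":5,"turn":0},
  ],
)

```text
time: 10.07
tool_pos: [0.6839, -0.04, 0.1893]
tool_rot: [0.0, 1.0, -0.0, 0.0]
contact_force: [-0.4, -0.6, 2.1]
gripper_width: 0.222
grasp_force: 59.6
```

>>> apply_moves(
  series=[
    {"jaw":1,"dx":0,"dy":0,"dz":1,"turn":0},
    {"jaw":1,"dx":0,"dy":0,"dz":2,"turn":0},
    {"jaw":1,"dx":0,"dy":0,"dz":2,"turn":0},
    {"jaw":1,"dx":0,"dy":0,"dz":2,"turn":0},
    {"jaw":1,"dx":0,"dy":0,"dz":2,"turn":0},
  ],
)

```text
time: 10.48
tool_pos: [0.6838, -0.04, 0.1871]
tool_rot: [0.0, 1.0, -0.0, 0.0]
contact_force: [-0.2, 0.4, 2.3]
gripper_width: 0.218
grasp_force: 59.7
```

Run:
```python
from plant import *
from h import *
F=[]
s=state();print(s['tool_pos'],s['contact_force'],s['grasp_force'])
g=grab_frame('scene')
p=s['tool_pos'].copy();p[2]-=.1155;print('exp tip',proj(g,p))
for n in('probe','pad_round'):
  for r in spotter.outline_of(g,n)[:2]: print(n,r['conf'],r['extent'])
for i in range(5):
  grab_frame('scene');print(state()['contact_force'].round(2))
cv2.imwrite('pics/g4.png',cv2.resize(g['pixels'][180:300,285:385,::-1],(500,600)))
```

```text
[ 0.68376253 -0.04001971  0.18714404] [-0.17294532  0.43241831  2.34217371] 59.71921920776367
exp tip [334.16751377 253.28884233]
probe 0.57 [321.2, 190.0, 342.5, 250.0]
pad_round 0.59 [324.0, 249.4, 342.2, 261.2]
[ 0.32 -0.16  3.71]
[0.84 0.13 2.4 ]
[ 0.12 -0.24  3.64]
[0.74 0.71 2.6 ]
[ 1.11 -0.81  3.76]
```

View pics/g4.png

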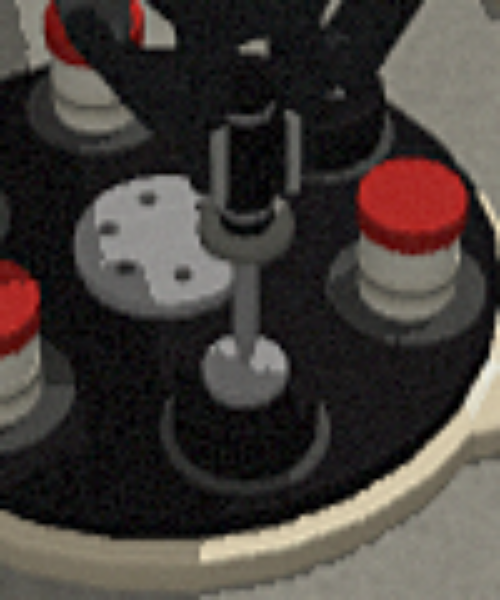

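The press on the round pad is centred, with a steady force of about 3 N (around 5 mm down). Now the square pad.

>>> apply_moves(
  series=[
    {"jaw":1,"dx":0,"dy":0,"dz":-20,"turn":0},
    {"jaw":1,"dx":-10,"dy":6,"dz":-42,"turn":0},
    {"jaw":1,"dx":-40,"dy":25,"dz":-42,"turn":0},
    {"jaw":1,"dx":-70,"dy":44,"dz":-42,"turn":0},
    {"jaw":1,"dx":-100,"dy":63,"dz":-42,"turn":0},
  ],
)

```text
time: 11.3
tool_pos: [0.5821, -0.1032, 0.228]
tool_rot: [-0.0, 1.0, 0.0, -0.001]
contact_force: [-0.5, -0.7, -1.3]
gripper_width: 0.219
grasp_force: 59.4
```

>>> apply_moves(
  series=[
    {"jaw":1,"dx":-28,"dy":18,"dz":0,"turn":0},
    {"jaw":1,"dx":-48,"dy":31,"dz":0,"turn":0},
    {"jaw":1,"dx":-54,"dy":35,"dz":0,"turn":0},
    {"jaw":1,"dx":-54,"dy":35,"dz":15,"turn":0},
    {"jaw":1,"dx":-54,"dy":35,"dz":15,"turn":0},
  ],
)

```text
time: 11.72
tool_pos: [0.528, -0.1376, 0.2108]
tool_rot: [-0.001, 1.0, -0.001, -0.002]
contact_force: [0.1, 0.4, -1.1]
gripper_width: 0.216
grasp_force: 59.4
```

Run:
```python
from plant import *
from h import *
s=state();print(s['time'],s['tool_pos'],s['contact_force'])
g=grab_frame('scene');w=grab_frame('wrist');print(state()['tool_pos'])
cv2.imwrite('pics/g5.png',np.hstack([cv2.resize(g['pixels'][150:270,220:320,::-1],(400,480)),cv2.resize(w['pixels'][120:280,250:383,::-1],(400,480))]))
```

```text
11.7167 [ 0.52796908 -0.13758915  0.2108226 ] [ 0.05550014  0.40070256 -1.08850444]
[ 0.52922901 -0.13747489  0.21266269]
```

View pics/g5.png

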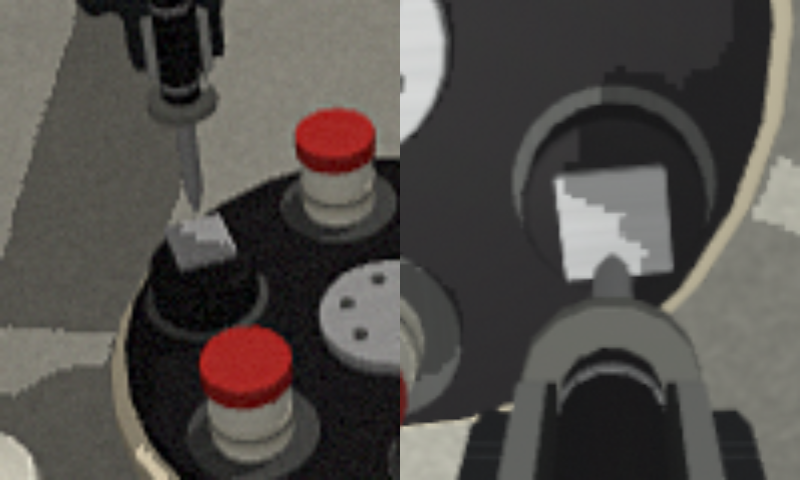

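The tip is over the centre of the square pad in both views: scene (197,210) above (201,238), and wrist lined up at column 613. I'll press now.

>>> apply_moves(
  series=[
    {"jaw":1,"dx":0,"dy":0,"dz":10,"turn":0},
    {"jaw":1,"dx":0,"dy":0,"dz":17,"turn":0},
    {"jaw":1,"dx":0,"dy":0,"dz":20,"turn":0},
    {"jaw":1,"dx":0,"dy":0,"dz":22,"turn":0},
    {"jaw":1,"dx":0,"dy":0,"dz":25,"turn":0},
  ],
)

```text
time: 12.23
tool_pos: [0.5299, -0.1378, 0.1891]
tool_rot: [-0.0, 1.0, 0.0, 0.0]
contact_force: [-0.4, 1.3, 1.7]
gripper_width: 0.215
grasp_force: 59.7
```

>>> apply_moves(
  series=[
    {"jaw":1,"dx":0,"dy":0,"dz":0,"turn":0},
    {"jaw":1,"dx":0,"dy":0,"dz":0,"turn":0},
    {"jaw":1,"dx":0,"dy":0,"dz":0,"turn":0},
  ],
)

```text
time: 12.48
tool_pos: [0.5298, -0.1379, 0.1894]
tool_rot: [-0.0, 1.0, -0.0, 0.0]
contact_force: [0.4, 1.6, 2.3]
gripper_width: 0.219
grasp_force: 59.6
```

Run:
```python
from plant import *
for i in range(6):
  grab_frame('scene');s=state();print(s['contact_force'].round(2),s['tool_pos'].round(4))
```

```text
[0.01 1.45 2.15] [ 0.5297 -0.1379  0.1894]
[-0.45  2.51  1.3 ] [ 0.5297 -0.1379  0.1893]
[-0.1   1.9   2.49] [ 0.5297 -0.1379  0.1892]
[-0.51  1.23  1.81] [ 0.5297 -0.1379  0.1892]
[-0.12  1.53  2.47] [ 0.5297 -0.1379  0.1891]
[-0.47  1.83  2.15] [ 0.5297 -0.1379  0.1891]
```

>>> apply_moves(
  series=[
    {"jaw":1,"dx":0,"dy":0,"dz":1,"turn":0},
    {"jaw":1,"dx":0,"dy":0,"dz":2,"turn":0},
    {"jaw":1,"dx":0,"dy":0,"dz":2.5,"turn":0},
    {"jaw":1,"dx":0,"dy":0,"dz":2.5,"turn":0},
    {"jaw":1,"dx":0,"dy":0,"dz":2.5,"turn":0},
  ],
)

```text
time: 13.2
tool_pos: [0.5297, -0.138, 0.1865]
tool_rot: [-0.0, 1.0, -0.0, 0.0]
contact_force: [0.3, 1.9, 3.3]
gripper_width: 0.221
grasp_force: 59.7
```

Run:
```python
from plant import *
for i in range(6):
  grab_frame('scene');s=state();print(s['contact_force'].round(2),s['tool_pos'].round(4))
```

```text
[-0.74  2.07  2.9 ] [ 0.5297 -0.138   0.1865]
[-0.47  2.14  2.98] [ 0.5296 -0.138   0.1865]
[-0.52  2.27  3.05] [ 0.5296 -0.138   0.1865]
[-0.21  2.07  4.14] [ 0.5297 -0.138   0.1865]
[-0.76  1.85  3.15] [ 0.5296 -0.138   0.1865]
[-1.09  1.59  2.66] [ 0.5296 -0.138   0.1864]
```

>>> apply_moves(
  series=[
    {"jaw":1,"dx":0,"dy":0,"dz":-20,"turn":0},
    {"jaw":1,"dx":0,"dy":-6,"dz":-43,"turn":0},
    {"jaw":1,"dx":-2,"dy":-40,"dz":-43,"turn":0},
    {"jaw":1,"dx":-4,"dy":-75,"dz":-43,"turn":0},
    {"jaw":1,"dx":-6,"dy":-110,"dz":-43,"turn":0},
  ],
)

```text
time: 13.92
tool_pos: [0.5233, -0.0278, 0.2291]
tool_rot: [0.001, 1.0, -0.001, 0.0]
contact_force: [0.9, 0.1, -0.4]
gripper_width: 0.219
grasp_force: 59.5
```

>>> apply_moves(
  series=[
    {"jaw":1,"dx":-1,"dy":-35,"dz":0,"turn":0},
    {"jaw":1,"dx":-2,"dy":-62,"dz":0,"turn":0},
    {"jaw":1,"dx":-2,"dy":-72,"dz":0,"turn":0},
    {"jaw":1,"dx":-2,"dy":-72,"dz":17,"turn":0},
    {"jaw":1,"dx":-2,"dy":-72,"dz":17,"turn":0},
  ],
)

```text
time: 14.33
tool_pos: [0.52, 0.0441, 0.209]
tool_rot: [0.001, 1.0, 0.001, -0.003]
contact_force: [-0.9, 0.2, -1.4]
gripper_width: 0.218
grasp_force: 59.5
```

Run:
```python
from plant import *
from h import *
s=state();print(s['time'],s['tool_pos'],s['contact_force'])
g=grab_frame('scene');w=grab_frame('wrist');print(state()['tool_pos'])
cv2.imwrite('pics/g6.png',np.hstack([cv2.resize(g['pixels'][130:250,300:400,::-1],(400,480)),cv2.resize(w['pixels'][120:280,250:383,::-1],(400,480))]))
```

```text
14.3333 [0.51997243 0.0440616  0.20898039] [-0.9391399   0.24698241 -1.41116763]
[0.5208987  0.04329647 0.21101912]
```

View pics/g6.png

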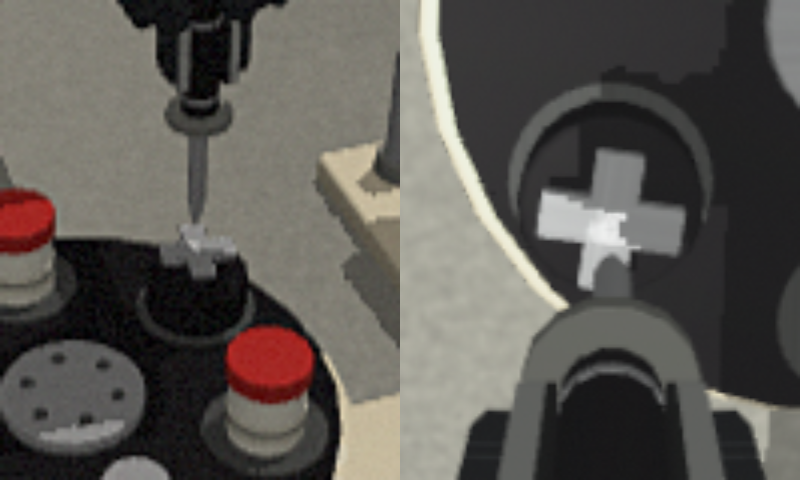

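The tip is over the centre of the cross: scene (196,220) above (197,248), and wrist columns 613 and 611. I'll press now.

>>> apply_moves(
  series=[
    {"jaw":1,"dx":0,"dy":0,"dz":10,"turn":0},
    {"jaw":1,"dx":0,"dy":0,"dz":16,"turn":0},
    {"jaw":1,"dx":0,"dy":0,"dz":19,"turn":0},
    {"jaw":1,"dx":0,"dy":0,"dz":22,"turn":0},
    {"jaw":1,"dx":0,"dy":0,"dz":25,"turn":0},
  ],
)

```text
time: 14.85
tool_pos: [0.5218, 0.0435, 0.1877]
tool_rot: [0.0, 1.0, -0.0, 0.0]
contact_force: [-1.0, -0.8, 3.3]
gripper_width: 0.219
grasp_force: 59.7
```

>>> apply_moves(
  series=[
    {"jaw":1,"dx":0,"dy":0,"dz":0,"turn":0},
    {"jaw":1,"dx":0,"dy":0,"dz":0,"turn":0},
    {"jaw":1,"dx":0,"dy":0,"dz":0,"turn":0},
  ],
)

```text
time: 15.1
tool_pos: [0.5218, 0.0437, 0.188]
tool_rot: [0.0, 1.0, -0.0, 0.0]
contact_force: [0.1, -2.0, 3.0]
gripper_width: 0.222
grasp_force: 59.7
```

Run:
```python
from plant import *
for i in range(6):
  grab_frame('scene');s=state();print(s['contact_force'].round(2),s['tool_pos'].round(4))
```

```text
[-0.47 -1.86  2.58] [0.5218 0.0437 0.1879]
[-0.91 -2.64  0.81] [0.5218 0.0438 0.1879]
[-1.27 -2.25  2.52] [0.5218 0.0438 0.1878]
[-0.48 -1.63  2.04] [0.5218 0.0438 0.1877]
[-0.01 -2.59  2.35] [0.5218 0.0438 0.1877]
[-0.7  -1.97  3.12] [0.5217 0.0438 0.1876]
```

Press 1.5 mm more to be sure, then lift and go back to the stand. The grasp pose there was (0.498, -0.394, 0.1255).

>>> apply_moves(
  series=[
    {"jaw":1,"dx":0,"dy":0,"dz":1,"turn":0},
    {"jaw":1,"dx":0,"dy":0,"dz":1.5,"turn":0},
    {"jaw":1,"dx":0,"dy":0,"dz":1.5,"turn":0},
    {"jaw":1,"dx":0,"dy":0,"dz":1.5,"turn":0},
    {"jaw":1,"dx":0,"dy":0,"dz":1.5,"turn":0},
  ],
)

```text
time: 15.82
tool_pos: [0.5217, 0.0439, 0.1861]
tool_rot: [0.0, 1.0, -0.0, 0.0]
contact_force: [0.0, -3.4, 3.5]
gripper_width: 0.212
grasp_force: 59.9
```

>>> apply_moves(
  series=[
    {"jaw":1,"dx":0,"dy":0,"dz":-20,"turn":0},
    {"jaw":1,"dx":0,"dy":6,"dz":-48,"turn":0},
    {"jaw":1,"dx":-2,"dy":40,"dz":-48,"turn":0},
    {"jaw":1,"dx":-4,"dy":75,"dz":-48,"turn":0},
    {"jaw":1,"dx":-6,"dy":110,"dz":-48,"turn":0},
  ],
)

```text
time: 16.23
tool_pos: [0.5154, -0.0659, 0.2335]
tool_rot: [-0.001, 1.0, 0.001, 0.0]
contact_force: [-0.4, -0.4, -1.4]
gripper_width: 0.221
grasp_force: 59.4
```

>>> apply_moves(
  series=[
    {"jaw":1,"dx":-3,"dy":40,"dz":0,"turn":0},
    {"jaw":1,"dx":-6,"dy":80,"dz":0,"turn":0},
    {"jaw":1,"dx":-9,"dy":120,"dz":0,"turn":0},
    {"jaw":1,"dx":-12,"dy":160,"dz":0,"turn":0},
    {"jaw":1,"dx":-14,"dy":200,"dz":0,"turn":0},
  ],
)

```text
time: 16.65
tool_pos: [0.501, -0.2668, 0.2326]
tool_rot: [-0.001, 1.0, -0.0, 0.0]
contact_force: [1.1, -0.0, -1.0]
gripper_width: 0.22
grasp_force: 59.4
```

>>> apply_moves(
  series=[
    {"jaw":1,"dx":-2,"dy":35,"dz":0,"turn":0},
    {"jaw":1,"dx":-4,"dy":70,"dz":0,"turn":0},
    {"jaw":1,"dx":-4,"dy":100,"dz":0,"turn":0},
    {"jaw":1,"dx":-4,"dy":115,"dz":0,"turn":0},
    {"jaw":1,"dx":-4,"dy":120,"dz":0,"turn":0},
  ],
)

```text
time: 17.07
tool_pos: [0.4971, -0.3874, 0.2324]
tool_rot: [-0.001, 1.0, -0.001, -0.0]
contact_force: [-0.0, 0.1, -0.1]
gripper_width: 0.217
grasp_force: 59.4
```

>>> apply_moves(
  series=[
    {"jaw":1,"dx":0,"dy":0,"dz":0,"turn":0},
    {"jaw":1,"dx":0,"dy":0,"dz":0,"turn":0},
    {"jaw":1,"dx":0,"dy":0,"dz":0,"turn":0},
  ],
)

```text
time: 17.32
tool_pos: [0.4979, -0.3842, 0.2336]
tool_rot: [-0.001, 1.0, 0.001, 0.0]
contact_force: [-0.9, 0.2, -0.7]
gripper_width: 0.218
grasp_force: 59.4
```

>>> apply_moves(
  series=[
    {"jaw":1,"dx":0,"dy":8,"dz":0,"turn":0},
    {"jaw":1,"dx":0,"dy":8,"dz":10,"turn":0},
    {"jaw":1,"dx":0,"dy":8,"dz":20,"turn":0},
    {"jaw":1,"dx":0,"dy":8,"dz":20,"turn":0},
    {"jaw":1,"dx":0,"dy":8,"dz":20,"turn":0},
  ],
)

```text
time: 17.73
tool_pos: [0.4969, -0.3931, 0.2118]
tool_rot: [-0.001, 1.0, 0.0, -0.001]
contact_force: [0.6, 0.6, -0.4]
gripper_width: 0.218
grasp_force: 59.4
```

Run:
```python
from plant import *
from h import *
for i in range(8):
  g=grab_frame('scene');s=state();print(s['tool_pos'].round(4),s['contact_force'].round(1))
w=grab_frame('wrist');t=grab_frame('top')
cv2.imwrite('pics/g7.png',np.hstack([cv2.resize(g['pixels'][170:270,105:188,::-1],(400,480)),cv2.resize(w['pixels'][120:280,250:383,::-1],(400,480))]))
```

```text
[ 0.4972 -0.3935  0.2128] [-0.4 -0.2 -0.3]
[ 0.4975 -0.3938  0.2136] [ 0.1 -0.8 -0.5]
[ 0.4976 -0.394   0.214 ] [ 0.4 -0.8 -1.1]
[ 0.4977 -0.3941  0.2143] [ 0.7 -0.1 -0.4]
[ 0.4977 -0.3941  0.2144] [-0.5  0.4 -0.3]
[ 0.4977 -0.3942  0.2144] [-0.2  0.5  0.9]
[ 0.4976 -0.3942  0.2144] [ 0.6  0.2 -0.3]
[ 0.4976 -0.3941  0.2143] [-0.2  1.  -1. ]
```

View pics/g7.png

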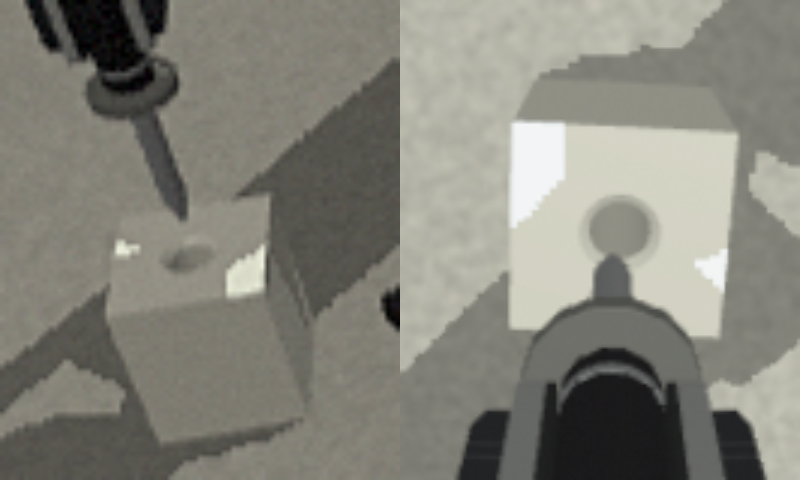

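The hole at wrist column 620 is about 2 mm to the right of the tip at 613. I'll shift 1.5 mm and insert.

>>> apply_moves(
  series=[
    {"jaw":1,"dx":0,"dy":1.5,"dz":4,"turn":0},
    {"jaw":1,"dx":0,"dy":1.5,"dz":14,"turn":0},
    {"jaw":1,"dx":0,"dy":1.5,"dz":24,"turn":0},
    {"jaw":1,"dx":0,"dy":1.5,"dz":34,"turn":0},
    {"jaw":1,"dx":0,"dy":1.5,"dz":40,"turn":0},
  ],
)

```text
time: 18.65
tool_pos: [0.4967, -0.3947, 0.1709]
tool_rot: [-0.001, 1.0, -0.0, -0.001]
contact_force: [-0.8, -0.1, 0.1]
gripper_width: 0.221
grasp_force: 59.4
```

>>> apply_moves(
  series=[
    {"jaw":1,"dx":0,"dy":0,"dz":12,"turn":0},
    {"jaw":1,"dx":0,"dy":0,"dz":24,"turn":0},
    {"jaw":1,"dx":0,"dy":0,"dz":34,"turn":0},
    {"jaw":1,"dx":0,"dy":0,"dz":41,"turn":0},
    {"jaw":1,"dx":0,"dy":0,"dz":45,"turn":0},
  ],
)

```text
time: 19.07
tool_pos: [0.4969, -0.3949, 0.1269]
tool_rot: [-0.001, 1.0, -0.0, -0.001]
contact_force: [-0.6, -0.3, -0.6]
gripper_width: 0.214
grasp_force: 59.4
```

>>> apply_moves(
  series=[
    {"jaw":1,"dx":0,"dy":0,"dz":1,"turn":0},
    {"jaw":1,"dx":0,"dy":0,"dz":2,"turn":0},
    {"jaw":1,"dx":0,"dy":0,"dz":2,"turn":0},
    {"jaw":1,"dx":0,"dy":0,"dz":2,"turn":0},
  ],
)

```text
time: 19.4
tool_pos: [0.4979, -0.3958, 0.1277]
tool_rot: [0.0, 1.0, -0.0, 0.0]
contact_force: [-0.1, 1.0, -0.1]
gripper_width: 0.215
grasp_force: 59.4
```

Collar is about 2 mm up; lower until contact.

>>> apply_moves(
  series=[
    {"jaw":1,"dx":0,"dy":0,"dz":1,"turn":0},
    {"jaw":1,"dx":0,"dy":0,"dz":2,"turn":0},
    {"jaw":1,"dx":0,"dy":0,"dz":2,"turn":0},
    {"jaw":1,"dx":0,"dy":0,"dz":2,"turn":0},
  ],
)

```text
time: 19.73
tool_pos: [0.4978, -0.3958, 0.1255]
tool_rot: [0.0, 1.0, -0.0, 0.0]
contact_force: [-1.4, -0.8, 2.1]
gripper_width: 0.216
grasp_force: 59.9
```

Contact. Release gently, then go straight up.

>>> apply_moves(
  series=[
    {"jaw":0.7,"dx":0,"dy":0,"dz":0,"turn":0},
    {"jaw":0.6,"dx":0,"dy":0,"dz":0,"turn":0},
    {"jaw":0.4,"dx":0,"dy":0,"dz":0,"turn":0},
    {"jaw":0.2,"dx":0,"dy":0,"dz":0,"turn":0},
    {"jaw":0,"dx":0,"dy":0,"dz":0,"turn":0},
  ],
)

```text
time: 20.15
tool_pos: [0.4974, -0.3954, 0.1247]
tool_rot: [-0.0, 1.0, -0.0, -0.0]
contact_force: [-0.0, -0.0, -0.4]
gripper_width: 0.812
grasp_force: 0.0
```

>>> apply_moves(
  series=[
    {"jaw":0,"dx":0,"dy":0,"dz":0,"turn":0},
    {"jaw":0,"dx":0,"dy":0,"dz":-20,"turn":0},
    {"jaw":0,"dx":0,"dy":0,"dz":-50,"turn":0},
    {"jaw":0,"dx":0,"dy":0,"dz":-90,"turn":0},
    {"jaw":0,"dx":0,"dy":0,"dz":-130,"turn":0},
  ],
)

```text
time: 20.57
tool_pos: [0.4968, -0.3948, 0.2548]
tool_rot: [-0.001, 1.0, -0.0, -0.001]
contact_force: [1.9, -0.2, -0.4]
gripper_width: 1.002
grasp_force: 0.0
```

Run:
```python
from plant import *
from h import *
import pickle
D=pickle.load(open('d0.pkl','rb'))
for i in range(4): g=grab_frame('scene')
s=state();print(s['time'],s['tool_pos'],s['gripper_width'])
for n in('probe','stand','swing','bottle','pot_a'):
  for r in spotter.outline_of(g,n)[:3]:
    if r['conf']>.5:print(n,r['conf'],r['extent'])
d=np.abs(g['pixels'].astype(int)-D['scene']['f']['pixels'])
cv2.imwrite('pics/end.png',np.vstack([cv2.resize(g['pixels'][130:330,110:490,::-1],(760,400))]))
```

```text
20.7667 [ 0.4982308  -0.39617282  0.25745883] 1.0020393100783471
probe 0.9 [127.5, 190.3, 150.9, 226.0]
stand 0.75 [125.5, 210.0, 169.5, 261.7]
swing 0.69 [403.2, 129.9, 486.9, 210.7]
bottle 0.63 [183.4, 227.5, 239.7, 328.1]
pot_a 0.87 [293.9, 176.2, 311.8, 207.1]
pot_a 0.8 [270.0, 230.4, 293.2, 264.4]
pot_a 0.58 [357.4, 209.1, 376.9, 242.9]
```

View pics/end.png

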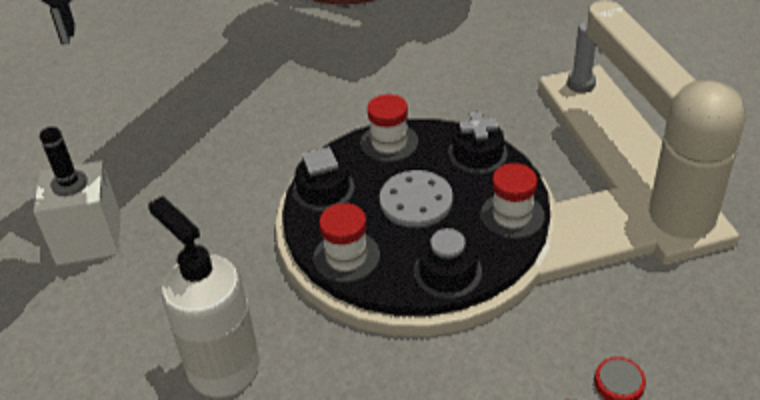

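The last picture shows the probe upright in the stand with its collar seated at (68,182). The arm is parked, the pads are up and nothing else has moved, so I'm handing in.

```bash
python3 -c "
from plant import ticket
print(ticket.job_done())"
```

```text
the job is handed in; nothing more can be done
None
```

I parked the swing arm at the post, pressed the round, square and cross pads in that order, put the probe back upright in its stand and handed the job in at about 21 s; the hand-in gave no verdict.

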